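# Seat the masking blade on its pin and lock it

### The arm

A 6-joint arm with a two-finger parallel gripper is mounted at the origin on the work surface. World frame = base frame: x ahead of the robot, y to its left, z up, the work surface at z = 0. Lengths are in m, angles in degrees, forces in N, time in s.
With the tool pointing down it reaches from about 0.275 to 0.725 m from the base axis. Payload 15.9 kg.
Tool frame: the origin (TCP) lies midway between the tips of the shut fingers; the grasp point (between the pads) lies 19 mm behind it; z points along the fingers, y is the direction in which the jaws open and shut (so a half turn about z gives the same grasp; the last joint's range is limited). The gripper opens to 85 mm and grips with 20 to 120 N. Pads are 22 mm wide; open, the fingers measure 114 mm over their backs; the gripper's body (76 mm by 85 mm) begins 54 mm behind the grasp point. The pads swing forward as they close: fully open they stand 13 mm farther back than shut.
Start: joints at [74.313, 12.198, -1.971, 75.831, 0, 90], TCP at [0.135, 0.481, 0.231] pointing down, gripper open.
Joint ranges: [-170.91, 170.91], [-42.67, 98.43], [-65.05, 77.54], [-120.47, 116.71], [-90, 82.35], [-180, 180]. Speed limits (degrees/s): [108.29, 108.29, 136.94, 147.25, 180, 180].

### API

Orientations are given as a 3x3 rotation matrix whose columns are the frame's x, y, z axes.
In Python, from rig import sensors, read_camera, get_calibration, job gives the robot as it stands. The module is installed in compiled form; this text tells all that it offers.
- The arm moves only by the tool carry_out, never from a script. Its argument "plan" is a list of rows, each a list of 3 entries, a list of its own where there are three numbers: the shift along the tool's x, y, z in cm, then the turn about the tool's z in degrees, then the gripper command: -1 is shut, 1 is fully open, values between are in proportion. A call has 1 to 12 rows; each row is the pose to reach, as a shift and turn from the pose commanded when the call began, along the tool's axes at that moment; what a row does not reach only later rows make up. A row lasts 1/10 s, in which the tool goes at most 50 mm and 8.59 degrees, less where a joint would pass 70% of its speed; a pose out of reach is approached as far as the arm can. A call with a gripper value outside its range is refused whole. The fingers move at their own pace and stop on an object; "grip_force" is the grip in N (left out, the last holds). Time passes only in rows, so rows that repeat a pose let the fingers close. It gives the time, the measured TCP pose, the force and the opening at its end, in the units of the state.
- sensors.get_state(): the state, without advancing time (a new reading comes with each control period).
- read_camera(name): name is "side" or "top"; returns the picture (400x640x3 uint8, blue, green, red); there is no depth.
- get_calibration(name): a dict with "fx", "fy", "cx", "cy" (pixels), "T" (4x4, takes a point from camera to world coordinates). Camera axes: x right, y up, looking along -z (the intrinsics and any distortion apply to the point x, -y, -z); pixel columns grow to the right and rows downward; lengths in m; the calibration is good to about 2 mm. A picture is of the moment at which its call begins. get_calibration takes no time and is no camera call.
- job.close_job(): hands the job in, once; it reports no verdict.
The state is a dict: "clock": time; "joint_positions": joint angles; "dq": joint speeds; "tau": joint torques, N m; "ee_pos": TCP position; "tcp_rot": TCP orientation; "contact_force": force on the tool from outside, world axes, zero at the start; "moment": the same for the moment, N m; "grip_width": finger opening in m.
Only numpy, scipy, OpenCV 4.12 (cv2) and the standard library are available. Lean on these libraries where they do the work, as an engineer would, in place of code of your own. Each camera call takes 0.05 s, during which the arm holds its last target. There are 200 camera calls.

### The job

Fit the loose steel masking blade into the easel's blade holder: gently lay it in the channel, feeling for the small locating pin, so that its notch drops over the pin and the blade lies fully flat on the channel floor. Then swing the cam lever clockwise all the way to its stop, so that its finger holds the blade down. Let go, never force the blade, and leave the other things on the counter where they are.

Things in the scene. Friction and masses are not known exactly. Their poses are not given: they have to be found in the camera images.
- blade: Flat steel masking blade lying on the counter, 36 mm wide (its x) x 180 long (y) x 5 thick, about 0.25 kg. Origin: centre of its underside, z up. Its -x long edge has an open notch 12 mm wide (y) and 12 deep, centred at y = -45 mm. A finger lug stands upright on its middle, 10 mm thick (x), 40 long (y), top 43 mm above the underside: pinch it across the 10 mm from above.
- bed: Fixed blade holder: painted base plate 104 mm (its x) x 230 (y) x 12 high, z up. Origin: centre of its underside, on the counter. It carries a channel along y, a locating pin and a cam lever. The blade goes in with its +x and +y along the holder's, so that its notch is on the pin's side. Blade, pin and holder are not to be pressed together with more than 30 N.
- channel (a point): Middle of the channel floor (holder x = y = 0, 12 mm above the counter). Channel 40 mm wide, so the blade has 2 mm play each side. The floor is a plate on springs: it gives 1 mm per 6 N, 4 mm at most. Walls: upright for 9 mm above the floor, then flared to 51 mm wide as lead-in, ending 16 mm above the floor; they run from y = -100 to +100 mm (+x wall) and y = -100 to +44 (-x wall).
- slot (a point): End of the pin's dark slot, on the channel floor (holder x = -13, y = -63 mm). The one fixed pin, 8 mm diameter, tapered top, stands 7 mm above the floor, somewhere 4 to 32 mm from this point towards the holder's +y; where is not measured: feel or look for it. With the notch on it (2 mm play each way) the blade drops to the floor, else it rides 7 mm higher: lift a little, shift along y.
- cam (a joint): Cam lever angle (rad): 0 = open, its finger along the channel and clear of it; grows clockwise from above to the stop at 1.57 = locked, its round 8 mm finger across the blade, pressing it and the sprung floor down by about 1 mm. Starts between -0.3 and 0.2. Turns stiffly (0.15 N m, more as it rides up on the blade) about a vertical axis at holder x = -36, y = +66 mm and stays where left. A blade riding on the pin blocks it.
- cam_post (a point): Centre of the top of the cam lever's upright handle post: round, black, 12 mm diameter, top 61 mm above the counter, free for 36 mm above the lever arm (arm top at 25 mm). The post is 50 mm from the lever's axis; with the lever at 0 it is on the holder's -x side of the axis, locked on the +y side. Pinch it from above, or push it.
- roller: Print roller, steel cylinder 150 x 36 mm lying along its y, with a wooden handle pointing to its -x, 130 mm. Bystander; origin at the centre of its underside.
- lamp: Green safelight lamp housing, 120 mm across and 140 mm high, standing. Bystander; origin at the centre of its underside.
- scale_bar: Dull aluminium focusing scale bar, 24 x 240 x 6 mm, long along its y, lying flat. Bystander; origin at the centre of its underside.
- spool_a: Black plastic film spool, 25 mm across and 64 mm high, standing on end. Bystander; origin at the centre of its underside.
- spool_b: A second, equal film spool, standing on end. Bystander; origin at the centre of its underside.
- magnifier: Focusing magnifier, black 70 x 90 mm foot with a tube, 135 mm high. Bystander; origin at the centre of its underside.
Mind the look-alikes: they are no part of the job. Of the things like the blade, leave any that is pink; of the rest the larger one is meant.

How it is judged:
By the outcome, as a careful person would: the job done as asked, in the order asked, and still so for the second after the job is handed in, with the robot touching nothing.
It also fails if it takes over 72 s, if anything falls off the work surface, if the arm or the gripper's body presses on something with over 40 N, if the wrist force passes 120 N, or if a joint passes its speed limit or range.

## Working session

There is one attempt and no reset: what is moved stays moved. The work goes in short steps, Python scripts to look and compute and a tool call to move; the robot and the scene stay as the last step left them, time stands still between calls to the robot, and variables do not carry over. Pictures are saved under pics/ and viewed, about 8 in all and at most 12, crops included, and the job is handed in when it is done.

Besides the shell and the picture viewer there is one more tool, called as a command line: name --argument value ..., lists and objects as JSON in quotes. carry_out: Moves the arm, as the interface text tells. Its arguments: {"type":"object","properties":{"plan":{"type":"array","items":{"type":"array"}},"grip_force":{"type":"number"}},"required":["plan"]}

```bash
mkdir -p pics; cat > h.py <<'E'
import numpy as np, cv2
from rig import sensors, read_camera, get_calibration, job
def ray(n,u,v):
    c=get_calibration(n);T=np.array(c["T"])
    d=T[:3,:3]@np.array([(u-c["cx"])/c["fx"],-(v-c["cy"])/c["fy"],-1.]);return T[:3,3],d
def onz(n,u,v,z):
    o,d=ray(n,u,v);return o+d*(z-o[2])/d[2]
def px(n,p):
    c=get_calibration(n);T=np.array(c["T"]);q=T[:3,:3].T@(np.array(p)-T[:3,3])
    return np.array([c["cx"]+c["fx"]*q[0]/-q[2],c["cy"]+c["fy"]*q[1]/q[2]])
def crop(img,u0,v0,u1,v1,k,name):
    cv2.imwrite("pics/"+name,cv2.resize(img[v0:v1,u0:u1],None,fx=k,fy=k,interpolation=cv2.INTER_CUBIC))
E
python3 - <<'E'
from h import *
for n in("top","side"):
    im=read_camera(n);cv2.imwrite(f"pics/{n}0.png",im);print(get_calibration(n))
print(sensors.get_state())
E
```

```text
{'fx': 446.8378244620421, 'fy': 446.8378244620421, 'cx': 315.1575992244119, 'cy': 204.07847695500746, 'T': array([[ 0.01282053,  0.99444811, -0.10444422,  0.40836296],
       [-0.99988532,  0.013592  ,  0.00667798, -0.02626594],
       [ 0.00806051,  0.10434663,  0.99450833,  1.37992544],
       [ 0.        ,  0.        ,  0.        ,  1.        ]])}
{'fx': 396.8166698716123, 'fy': 396.8166698716123, 'cx': 324.65204417299486, 'cy': 194.66418094128562, 'T': array([[ 0.99858935,  0.03526192, -0.0396976 ,  0.50260339],
       [-0.05306526,  0.68865681, -0.72314306, -0.81720282],
       [ 0.00183861,  0.72422952,  0.68955654,  0.81797801],
       [ 0.        ,  0.        ,  0.        ,  1.        ]])}
{'clock': 0.1, 'joint_positions': array([ 7.43134115e+01,  1.22227735e+01, -2.00446713e+00,  7.58296914e+01,
       -1.67573331e-03,  8.99994451e+01]), 'dq': array([ 0.01707907, -0.19753503,  0.11599104, -0.10795241,  0.02678962,
       -0.09217647]), 'tau': array([ 3.06251835e-06, -6.87253618e+01,  4.87800872e+01,  1.21598330e-02,
        2.35315110e-05,  3.37050473e-06]), 'ee_pos': array([0.13511676, 0.48109131, 0.23085998]), 'tcp_rot': array([[-9.62757687e-01,  2.70365639e-01, -2.40500423e-04],
       [ 2.70365744e-01,  9.62757204e-01, -9.64549124e-04],
       [-2.92374254e-05, -9.93650159e-04, -9.99999506e-01]]), 'contact_force': array([ 0.35617207, -0.10911688, -0.24039775]), 'moment': array([ 0.01323698, -0.068775  , -0.01560446]), 'grip_width': 0.08520998752929602}
```

View pics/top0.png

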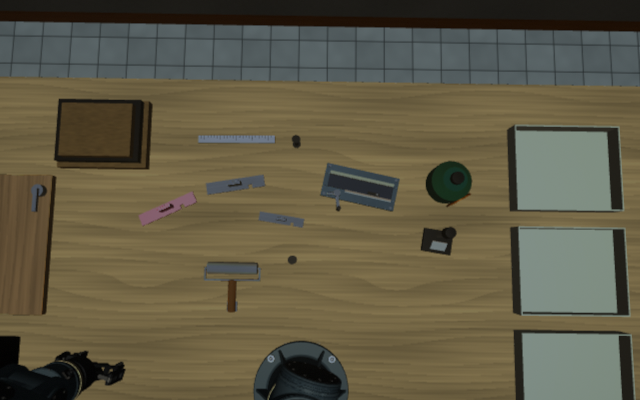

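View pics/side0.png

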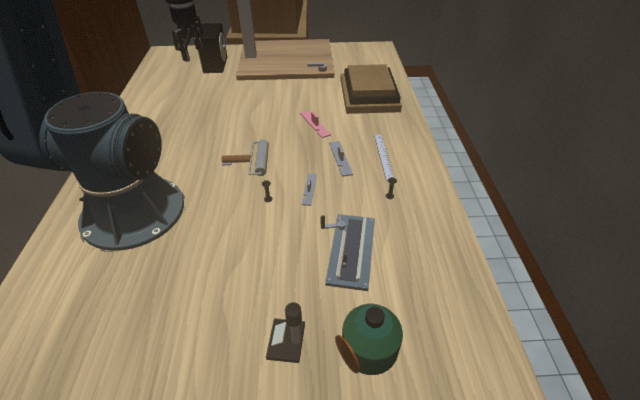

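Top view: blade-like things are pink (167,208), large grey (235,185) and small grey (281,219). Excluding pink, the larger grey at (235,185) fits. The holder is at (360,187) with its lever post at about (338,207). I'll confirm in an enlarged crop.

```bash
python3 - <<'E'
from h import *
t=cv2.imread("pics/top0.png");s=cv2.imread("pics/side0.png")
R=lambda a,w,h:cv2.resize(a,(w,h),interpolation=cv2.INTER_CUBIC)
a=R(t[165:230,195:310],690,390)  # x6
cv2.imwrite("pics/c1.png",a)
b=R(t[155:220,310:410],400,260); 
b=R(t[155:220,310:410],400*2//2,260); c=R(s[205:295,315:385],400,514)
b=R(t[160:216,314:406],400,243)
cv2.imwrite("pics/c2.png",np.hstack([np.vstack([b,R(s[130:180,320:360],400,271)[:271]]),c]))
E
```

```text
(no output)
```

View pics/c1.png

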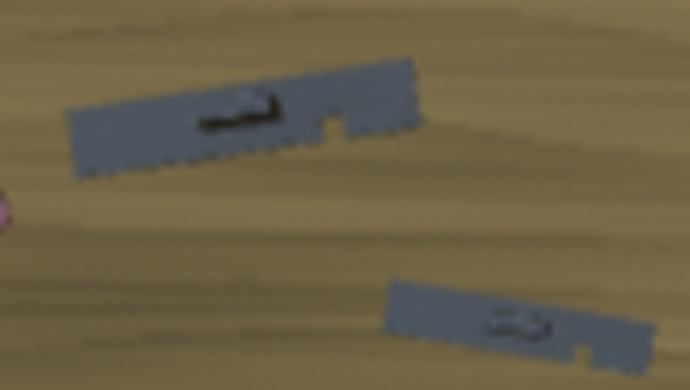

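View pics/c2.png

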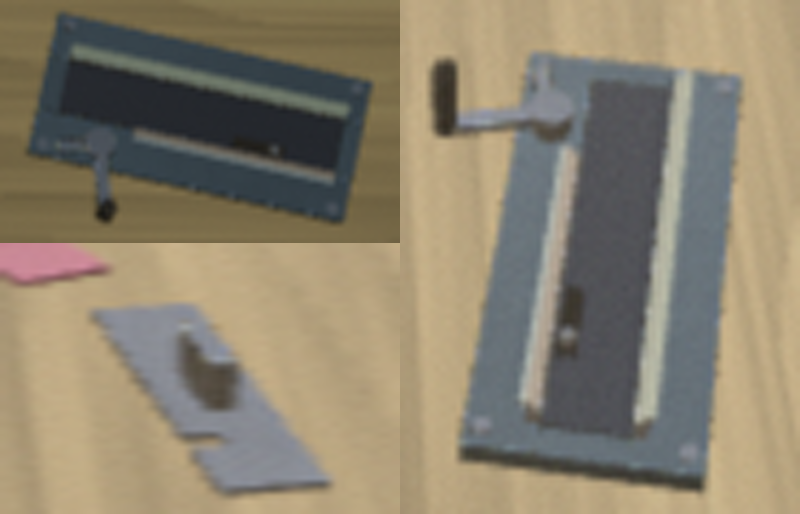

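Confirmed: the large grey blade has its notch on the lower edge (-x) to the right, and its lug upright. The pin shows as a bright dot near the right end of the dark slot, at about top (376.8,194.5) and side (344.4,263.6). Next I'll measure poses.

```bash
cat > m.py <<'E'
from h import *
def rect(n,im,box,z,floorlim,dims,name,fill=True):
    u0,v0,u1,v1=box; k=6
    big=cv2.resize(im[v0:v1,u0:u1],None,fx=k,fy=k,interpolation=cv2.INTER_CUBIC).astype(float)
    m=((big[...,0]-big[...,2])>floorlim).astype(np.uint8)
    m=cv2.morphologyEx(m,cv2.MORPH_CLOSE,np.ones((25,25))) if fill else m
    cs,_=cv2.findContours(m,cv2.RETR_EXTERNAL,cv2.CHAIN_APPROX_NONE)
    c=max(cs,key=cv2.contourArea)[:,0]
    P=np.array([onz(n,u0+(x+.5)/k-.5,v0+(y+.5)/k-.5,z)[:2] for x,y in c])
    (cx,cy),(w,h),a=cv2.minAreaRect((P*1000).astype(np.float32))
    b=cv2.boxPoints(((cx,cy),(w,h),a)); e=b[1]-b[0]; f=b[2]-b[1]; e=e if np.hypot(*e)>np.hypot(*f) else f
    e=e*np.sign(e[1]); th=np.degrees(np.arctan2(-e[0],e[1]))
    print(name,n,"c",np.round([cx,cy],1),"size",np.round([w,h],1),"th",round(th,2)); return cx,cy,th
E
python3 - <<'E'
from m import *
t=cv2.imread("pics/top0.png");s=cv2.imread("pics/side0.png")
for lim in(-12,-2):
  rect("top",t,(195,165,275,205),.005,lim,0,"blade")
  rect("top",t,(314,155,406,216),.012,lim,0,"bed",)
  rect("side",s,(320,135,362,180),.005,lim,0,"blade")
  rect("side",s,(315,205,385,295),.012,lim,0,"bed")
  rect("top",t,(250,205,310,232),.004,lim,0,"small blade")
def tri(a,b):
    o1,d1=ray("top",*a);o2,d2=ray("side",*b);A=np.c_[d1,-d2];k=np.linalg.lstsq(A,o2-o1,rcond=None)[0]
    p,q=o1+k[0]*d1,o2+k[1]*d2;return np.round((p+q)/2*1000,1),round(np.linalg.norm(p-q)*1000,1)
print("pin",tri((376.8,194.5),(344.4,263.6)),onz("top",376.8,194.5,.019),onz("side",344.4,263.6,.019))
# post top: c2 crops
print("post",tri((314+106/4.348,160+208/4.348),(315+45/5.714,205+65/5.714)))
print("lug top px", px("top",[.47,.15,.043]))
E
```

```text
blade top c [611.4 214. ] size [ 36.4 180. ] th 9.52
bed top c [ 592.2 -168.7] size [229.8 137.8] th -11.94
blade side c [610.2 211.5] size [ 36.4 181.3] th 9.42Traceback (most recent call last):
  File "<stdin>", line 7, in <module>
  File "m.py", line 9, in rect
    P=np.array([onz(n,u0+(x+.5)/k-.5,v0+(y+.5)/k-.5,z)[:2] for x,y in c])
                ~~~^^^^^^^^^^^^^^^^^^^^^^^^^^^^^^^^^^^
  File "h.py", line 7, in onz
    o,d=ray(n,u,v);return o+d*(z-o[2])/d[2]
        ~~~^^^^^^^
  File "h.py", line 4, in ray
    c=get_calibration(n);T=np.array(c["T"])
ValueError: time passes only in moves, steps and waits
```

Blade sizes match (36.4 x 180). I'll cache the calibration, because repeated calls were refused.

```bash
sed -i 's/^def ray/import functools; get_calibration=functools.lru_cache(None)(get_calibration)\ndef ray/' h.py
python3 - <<'E'
from m import *
t=cv2.imread("pics/top0.png");s=cv2.imread("pics/side0.png")
print(type(get_calibration("top")["T"]))
# bed: long far edge & ends free of the lever; also rectangle with lever masked out by opening
import m
for n,im,b in(("top",t,(314,155,406,216)),("side",s,(315,205,385,295))):
    im2=im.copy(); u0,v0,u1,v1=b
    k=6;big=cv2.resize(im[v0:v1,u0:u1],None,fx=k,fy=k,interpolation=cv2.INTER_CUBIC).astype(float)
    mm=((big[...,0]-big[...,2])>-5).astype(np.uint8)
    mm=cv2.morphologyEx(mm,cv2.MORPH_CLOSE,np.ones((61,61)));mm=cv2.morphologyEx(mm,cv2.MORPH_OPEN,cv2.getStructuringElement(2,(75,75)))
    c=max(cv2.findContours(mm,0,1)[0],key=cv2.contourArea)[:,0]
    for z in(.012,):
        P=np.array([onz(n,u0+(x+.5)/k-.5,v0+(y+.5)/k-.5,z)[:2] for x,y in c])*1000
        r=cv2.minAreaRect(P.astype(np.float32));print(n,"bed",np.round(r[0],1),np.round(r[1],1),round(r[2],2))
def tri(a,b):
    o1,d1=ray("top",*a);o2,d2=ray("side",*b);A=np.c_[d1,-d2];k=np.linalg.lstsq(A,o2-o1,rcond=None)[0]
    p,q=o1+k[0]*d1,o2+k[1]*d2;return np.round((p+q)/2*1000,1),round(np.linalg.norm(p-q)*1000,1)
print("pin",tri((376.8,194.5),(344.4,263.6)),onz("top",376.8,194.5,.019),onz("side",344.4,263.6,.019))
print("post",tri((314+106/4.348,160+208/4.348),(315+45/5.714,205+65/5.714)))
E
```

```text
<class 'numpy.ndarray'>
top bed [ 605.6 -171.5] [228.6 109. ] 78.1
side bed [ 605.3 -175.1] [231.  106.7] 78.28
pin (array([ 584.4, -225.1,   14.5]), np.float64(0.6)) [ 0.58346977 -0.22443107  0.019     ] [ 0.58420601 -0.22834997  0.019     ]
post (array([ 537. , -104.2,   59.7]), np.float64(0.5))
```

Top and side agree to about 3 mm. Averaged: blade (611,213) at +9.5°, holder about (608,-174) at -11.9°, pin at holder y about -56. The pin's x comes out at -13 once the near-face excess is removed. Now to move above the blade.

carry_out --plan '[[[-53.0, -13.0, 8.0], 64.8, 0.0], [[-53.0, -13.0, 8.0], 64.8, 0.0], [[-53.0, -13.0, 8.0], 64.8, 0.0], [[-53.0, -13.0, 8.0], 64.8, 0.0], [[-53.0, -13.0, 8.0], 64.8, 0.0], [[-53.0, -13.0, 8.0], 64.8, 0.0], [[-53.0, -13.0, 8.0], 64.8, 0.0], [[-53.0, -13.0, 8.0], 64.8, 0.0], [[-53.0, -13.0, 8.0], 64.8, 0.0], [[-53.0, -13.0, 8.0], 64.8, 0.0], [[-53.0, -13.0, 8.0], 64.8, 0.0], [[-53.0, -13.0, 8.0], 64.8, 0.0]]'

```text
clock: 1.3
ee_pos: [0.6134, 0.2092, 0.1486]
tcp_rot: [[-0.161, 0.987, -0.002], [0.987, 0.161, -0.002], [-0.001, -0.002, -1.0]]
contact_force: [-0.4, 0.6, -0.1]
grip_width: 0.0426
```

carry_out --plan '[[[0.4, -0.2, 4.0], 0.2, 0.0], [[0.4, -0.2, 8.0], 0.2, 0.0], [[0.4, -0.2, 9.5], 0.2, 0.0], [[0.4, -0.2, 9.5], 0.2, 0.0]]'

```text
clock: 1.7
ee_pos: [0.6055, 0.2161, 0.0535]
tcp_rot: [[-0.162, 0.987, -0.005], [0.987, 0.162, -0.002], [-0.001, -0.005, -1.0]]
contact_force: [-1.0, -0.2, 1.1]
grip_width: 0.0428
```

```bash
python3 - <<'E'
from h import *
a=read_camera("side");b=read_camera("top")
R=lambda a,w,h:cv2.resize(a,(w,h),interpolation=cv2.INTER_CUBIC)
cv2.imwrite("pics/g1.png",np.hstack([R(a[110:190,300:380],400,400),R(b[155:215,200:260],400,400)]))
s=sensors.get_state();print(s["ee_pos"],s["tcp_rot"][:,1],s["contact_force"])
E
```

```text
[0.60767219 0.21678644 0.05697754] [9.86781691e-01 1.62055086e-01 2.06280329e-04] [ 0.13939736 -0.69454157  0.841138  ]
```

View pics/g1.png

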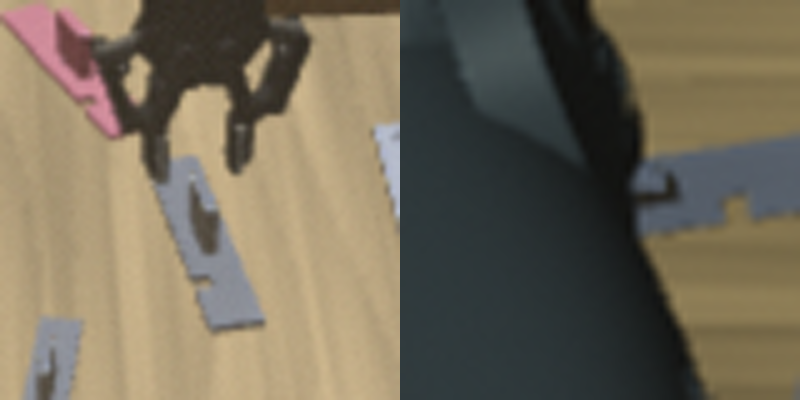

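The side crop shows the fingers straddling the lug line with tips at about (339.8,144), slightly high and farther +y. I'll check tip projection against the measured TCP.

```bash
python3 - <<'E'
from h import *
s=sensors.get_state();p=s["ee_pos"];print(p)
for dz in(0,.004,.008):
  for sg in(-1,1): print(dz,px("side",p+[0,0,dz]+sg*.024*s["tcp_rot"][:,1]))
print("lug top ends side",[px("side",[.6108-sg*.165*.02,.2128+sg*.986*.02,.043]) for sg in(-1,1)])
E
```

```text
[0.60767219 0.21678644 0.05697754]
0 [332.5109351  144.43846106]
0 [346.99567753 142.55258813]
0.004 [332.53029911 143.42433598]
0.004 [347.04619827 141.5403437 ]
0.008 [332.54974739 142.40579678]
0.008 [347.09693761 140.52371926]
lug top ends side [array([342.25267437, 151.39754277]), array([339.21399108, 144.10533029])]
```

carry_out --plan '[[[-0.4, 0.25, 1.0], 0, 0.0], [[-0.4, 0.25, 2.0], 0, 0.0], [[-0.4, 0.25, 3.0], 0, 0.0], [[-0.4, 0.25, 3.8], 0, 0.0], [[-0.4, 0.25, 3.8], 0, 0.0], [[-0.4, 0.25, 3.8], 0, 0.0], [[-0.4, 0.25, 3.8], 0, 0.0]]'

```text
clock: 2.5
ee_pos: [0.6111, 0.2131, 0.0187]
tcp_rot: [[-0.162, 0.987, 0.001], [0.987, 0.162, 0.0], [0.0, 0.001, -1.0]]
contact_force: [-0.4, 0.1, -0.1]
grip_width: 0.0427
```

carry_out --plan '[[[0, 0, 0], 0, -1], [[0, 0, 0], 0, -1], [[0, 0, 0], 0, -1], [[0, 0, 0], 0, -1], [[0, 0, 0], 0, -1], [[0, 0, 0], 0, -1], [[0, 0, 0], 0, -1], [[0, 0, 0], 0, -1], [[0, 0, 0], 0, -1], [[0, 0, 0], 0, -1]]' --grip_force 50

```text
clock: 3.5
ee_pos: [0.6111, 0.2131, 0.0187]
tcp_rot: [[-0.162, 0.987, 0.001], [0.987, 0.162, 0.0], [0.0, 0.001, -1.0]]
contact_force: [0.3, -0.2, 6.0]
grip_width: 0.0093
```

carry_out --plan '[[[0, 0, -1.0], 0, -1], [[0, 0, -3.5], 0, -1], [[0, 0, -7.0], 0, -1], [[0, 0, -10.0], 0, -1], [[0, 0, -10.0], 0, -1], [[0, 0, -10.0], 0, -1], [[-2.0, -0.4, -10.0], 1, -1], [[-5.0, -0.9, -10.0], 3, -1], [[-9.0, -1.6, -10.0], 5, -1]]'

```text
clock: 4.4
ee_pos: [0.6084, 0.1208, 0.1167]
tcp_rot: [[-0.075, 0.997, -0.003], [0.997, 0.075, -0.0], [-0.0, -0.003, -1.0]]
contact_force: [0.1, 0.2, -1.8]
grip_width: 0.0091
```

carry_out --plan '[[[-4.0, -0.3, 0], 2, -1], [[-8.0, -0.8, 0], 4, -1], [[-12.0, -1.5, 0], 7, -1], [[-16.0, -2.0, 0], 9, -1], [[-20.0, -2.7, 0], 11, -1], [[-24.0, -3.2, 0], 13, -1], [[-27.0, -3.5, 0], 15, -1], [[-29.0, -3.0, 0], 16, -1], [[-30.0, -2.8, 0], 16.2, -1], [[-30.0, -2.8, 0], 16.2, -1], [[-30.0, -2.8, 0], 16.2, -1], [[-30.0, -2.8, 0], 16.2, -1]]'

```text
clock: 5.6
ee_pos: [0.604, -0.1786, 0.1181]
tcp_rot: [[0.205, 0.979, -0.001], [0.979, -0.205, 0.0], [0.0, -0.001, -1.0]]
contact_force: [-0.6, 0.6, -1.9]
grip_width: 0.0093
```

```bash
python3 - <<'E'
from h import *
a=read_camera("side");b=read_camera("top")
R=lambda a,w,h:cv2.resize(a,(w,h),interpolation=cv2.INTER_CUBIC)
cv2.imwrite("pics/s2.png",a);cv2.imwrite("pics/t2.png",b)
cv2.imwrite("pics/g2.png",np.hstack([R(a[190:290,305:385],400,500),R(b[150:230,310:390],400,500)]))
s=sensors.get_state();print(s["ee_pos"],s["tcp_rot"][:,1],s["contact_force"],s["moment"],s["grip_width"])
E
```

```text
[ 0.60412511 -0.17869762  0.11834339] [ 9.78825291e-01 -2.04697394e-01 -1.61558862e-04] [ 0.49440148  0.33017654 -1.21720719] [-0.01004107 -0.0299306   0.00333594] 0.008771105448682188
```

View pics/g2.png

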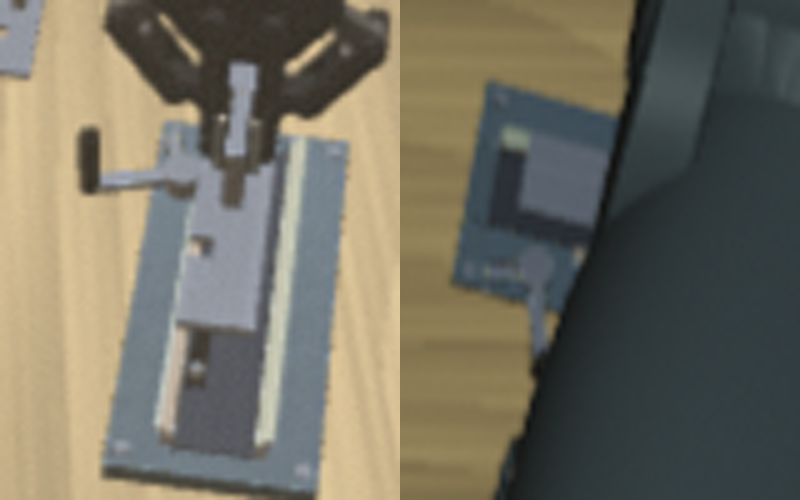

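The blade is held level above the channel. Its notch is on the pin's (-x) side at side px (345,239), and its near end corners are at about (340,254.4) and (355.6,256). I'll compute the offset from the TCP in the holder frame.

```bash
python3 - <<'E'
from h import *
s=sensors.get_state();p=s["ee_pos"][:2]*1000;ex=s["tcp_rot"][:2,1];ey=s["tcp_rot"][:2,0]
for n,z,pts in(("side",.1045,[(340,254.4),(355.6,256),(345,239)]),("top",.1045,[(334,172.4),(334,183.9)])):
  for q in pts:
    d=onz(n,*q,z)[:2]*1000-p;print(n,q,np.round([d@ex,d@ey],1))
c=np.array([608.2,-173.8]);
for pin,cc in((np.array([583.5,-224.4]),np.array([607.9,-172])),(np.array([584.2,-228.3]),np.array([608.5,-175.7]))):
  print("pin rel cc",(pin-cc)@ex,(pin-cc)@ey)
# channel mid in side view: wall inner edges from crop at mid-front, floor z .012 / wall top .028
for q,z in (((305+158/5,190+430/5),.028),((305+268/5,190+440/5),.028),((305+197/5,190+370/5),.019)):
  d=onz("side",*q,z)[:2]*1000;print("side",np.round(d,1),np.round([(d-p)@ex,(d-p)@ey],1))
E
```

```text
side (340, 254.4) [-17.7 -92.4]
side (355.6, 256) [ 17.4 -91.5]
side (345, 239) [-11.8 -45.9]
top (334, 172.4) [11.9 95. ]
top (334, 183.9) [-21.   87.8]
pin rel cc -13.157193661316702 -56.28506233449759
pin rel cc -13.018371653393181 -56.46035765244764
side [ 561.6 -270. ] [-23.  -98.1]
side [ 613.1 -278.4] [ 29.2 -95.7]
side [ 584.1 -229.6] [ -9.2 -53.9]
```

carry_out --plan '[[[-0.2, 0.1, 0.5], 0, -1], [[-0.65, 0.33, 2.0], 0, -1], [[-0.65, 0.33, 4.0], 0, -1], [[-0.65, 0.33, 6.0], 0, -1], [[-0.65, 0.33, 6.8], 0, -1], [[-0.65, 0.33, 6.8], 0, -1], [[-0.65, 0.33, 6.8], 0, -1], [[-0.65, 0.33, 6.8], 0, -1]]'

```text
clock: 6.5
ee_pos: [0.6068, -0.1869, 0.0514]
tcp_rot: [[0.206, 0.979, 0.002], [0.979, -0.206, -0.0], [-0.0, 0.002, -1.0]]
contact_force: [-0.1, 0.6, -2.9]
grip_width: 0.009
```

carry_out --plan '[[[0, 0, 0.2], 0, -1], [[0, 0, 0.4], 0, -1], [[0, 0, 0.5], 0, -1], [[0, 0, 0.6], 0, -1], [[0, 0, 0.6], 0, -1], [[0, 0, 0.6], 0, -1]]'

```text
clock: 7.1
ee_pos: [0.6061, -0.1867, 0.0443]
tcp_rot: [[0.206, 0.979, -0.0], [0.979, -0.206, -0.0], [-0.0, -0.0, -1.0]]
contact_force: [0.2, 0.5, -2.4]
grip_width: 0.009
```

carry_out --plan '[[[0, 0, 0.1], 0, -1], [[0, 0, 0.2], 0, -1], [[0, 0, 0.3], 0, -1], [[0, 0, 0.4], 0, -1], [[0, 0, 0.4], 0, -1]]'

```text
clock: 7.6
ee_pos: [0.606, -0.1867, 0.0401]
tcp_rot: [[0.206, 0.979, -0.0], [0.979, -0.206, 0.0], [0.0, -0.0, -1.0]]
contact_force: [0.5, 0.1, -3.4]
grip_width: 0.0091
```

carry_out --plan '[[[0, 0, 0.05], 0, -1], [[0, 0, 0.1], 0, -1], [[0, 0, 0.15], 0, -1], [[0, 0, 0.2], 0, -1], [[0, 0, 0.2], 0, -1]]'

```text
clock: 8.1
ee_pos: [0.606, -0.1867, 0.0382]
tcp_rot: [[0.206, 0.979, -0.0], [0.979, -0.206, 0.0], [0.0, -0.0, -1.0]]
contact_force: [0.4, -0.8, -2.5]
grip_width: 0.0089
```

Underside is at about 19.5 mm, right at pin-top height. Continuing in fine steps.

carry_out --plan '[[[0, 0, 0.03], 0, -1], [[0, 0, 0.06], 0, -1], [[0, 0, 0.09], 0, -1], [[0, 0, 0.12], 0, -1], [[0, 0, 0.12], 0, -1]]'

```text
clock: 8.6
ee_pos: [0.606, -0.1867, 0.037]
tcp_rot: [[0.206, 0.979, -0.0], [0.979, -0.206, 0.0], [0.0, -0.0, -1.0]]
contact_force: [-0.4, 0.1, -1.7]
grip_width: 0.0088
```

carry_out --plan '[[[0, 0, 0.03], 0, -1], [[0, 0, 0.06], 0, -1], [[0, 0, 0.09], 0, -1], [[0, 0, 0.09], 0, -1]]'

```text
clock: 9.0
ee_pos: [0.6061, -0.1867, 0.0362]
tcp_rot: [[0.206, 0.979, -0.0], [0.979, -0.206, 0.0], [-0.0, -0.0, -1.0]]
contact_force: [-0.2, -0.6, -1.9]
grip_width: 0.0093
```

carry_out --plan '[[[0, 0, 0.04], 0, -1], [[0, 0, 0.08], 0, -1], [[0, 0, 0.12], 0, -1], [[0, 0, 0.16], 0, -1], [[0, 0, 0.16], 0, -1]]'

```text
clock: 9.5
ee_pos: [0.6062, -0.1865, 0.0346]
tcp_rot: [[0.206, 0.979, 0.0], [0.979, -0.206, 0.0], [0.0, 0.0, -1.0]]
contact_force: [-0.1, 2.6, -1.4]
grip_width: 0.0093
```

carry_out --plan '[[[0, 0, 0.04], 0, -1], [[0, 0, 0.08], 0, -1], [[0, 0, 0.12], 0, -1], [[0, 0, 0.16], 0, -1], [[0, 0, 0.16], 0, -1]]'

```text
clock: 10.0
ee_pos: [0.6062, -0.1866, 0.033]
tcp_rot: [[0.206, 0.979, 0.0], [0.979, -0.206, 0.0], [0.0, 0.0, -1.0]]
contact_force: [1.6, 4.8, -0.2]
grip_width: 0.0088
```

carry_out --plan '[[[0, 0, 0.04], 0, -1], [[0, 0, 0.08], 0, -1], [[0, 0, 0.12], 0, -1], [[0, 0, 0.16], 0, -1], [[0, 0, 0.16], 0, -1]]'

```text
clock: 10.5
ee_pos: [0.6062, -0.1865, 0.0314]
tcp_rot: [[0.206, 0.979, 0.0], [0.979, -0.206, 0.0], [0.0, 0.0, -1.0]]
contact_force: [1.9, 4.9, 0.5]
grip_width: 0.009
```

The pin pushes the notch toward +y with about 5 N, so the blade is in the notch but 1–2 mm too far -y. Relieve that and finish lowering.

carry_out --plan '[[[0.05, 0, 0], 0, -1], [[0.1, 0, 0], 0, -1], [[0.16, 0, 0], 0, -1], [[0.16, 0, 0], 0, -1]]'

```text
clock: 10.9
ee_pos: [0.6062, -0.1854, 0.0313]
tcp_rot: [[0.206, 0.979, -0.0], [0.979, -0.206, -0.0], [-0.0, -0.0, -1.0]]
contact_force: [0.3, -0.0, -1.8]
grip_width: 0.0094
```

carry_out --plan '[[[0, 0, 0.03], 0, -1], [[0, 0, 0.06], 0, -1], [[0, 0, 0.1], 0, -1], [[0, 0, 0.1], 0, -1]]'

```text
clock: 11.3
ee_pos: [0.6064, -0.1852, 0.0304]
tcp_rot: [[0.206, 0.979, -0.0], [0.979, -0.206, -0.0], [-0.0, -0.0, -1.0]]
contact_force: [-0.5, -0.7, -1.5]
grip_width: 0.0087
```

carry_out --plan '[[[0, 0, 0.04], 0, -1], [[0, 0, 0.08], 0, -1], [[0, 0, 0.1], 0, -1], [[0, 0, 0.1], 0, -1]]'

```text
clock: 11.7
ee_pos: [0.6065, -0.1852, 0.03]
tcp_rot: [[0.206, 0.979, 0.0], [0.979, -0.206, -0.0], [-0.0, 0.0, -1.0]]
contact_force: [-5.2, 2.5, 8.3]
grip_width: 0.0092
```

carry_out --plan '[[[0, 0, 0.03], 0, -1], [[0, 0, 0.06], 0, -1], [[0, 0, 0.06], 0, -1]]'

```text
clock: 12.0
ee_pos: [0.6065, -0.1851, 0.0298]
tcp_rot: [[0.206, 0.979, 0.001], [0.979, -0.206, -0.0], [-0.0, 0.001, -1.0]]
contact_force: [-5.7, 2.5, 14.3]
grip_width: 0.0091
```

Lateral force of about -6 N along holder x means it's touching the +x wall. Back up 1.5 mm, shift -1 mm in x, then lower again.

carry_out --plan '[[[0, 0, -0.1], 0, -1], [[0, -0.05, -0.15], 0, -1], [[0, -0.1, -0.15], 0, -1], [[0, -0.1, -0.15], 0, -1]]'

```text
clock: 12.4
ee_pos: [0.6056, -0.185, 0.0304]
tcp_rot: [[0.206, 0.979, 0.0], [0.979, -0.206, -0.0], [0.0, 0.0, -1.0]]
contact_force: [0.6, 0.3, 0.8]
grip_width: 0.0091
```

carry_out --plan '[[[0, 0, 0.04], 0, -1], [[0, 0, 0.08], 0, -1], [[0, 0, 0.1], 0, -1], [[0, 0, 0.1], 0, -1]]'

```text
clock: 12.8
ee_pos: [0.6057, -0.1849, 0.0299]
tcp_rot: [[0.206, 0.979, 0.001], [0.979, -0.206, -0.0], [0.0, 0.001, -1.0]]
contact_force: [-1.2, 2.0, 9.3]
grip_width: 0.0088
```

```bash
python3 - <<'E'
from h import *
a=read_camera("side")
crop(a,305,200,385,300,6,"g3.png")
s=sensors.get_state();print(s["ee_pos"],s["contact_force"],s["moment"])
E
```

```text
[ 0.60576521 -0.18490219  0.02997682] [-0.75422231  2.22221397 10.094479  ] [0.20092565 0.49693804 0.05284294]
```

View pics/g3.png

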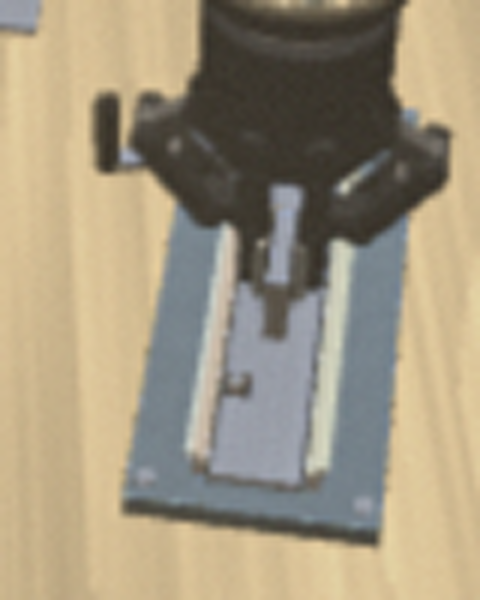

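Seen in side view: the blade is in the channel with the pin bright inside the notch (crop (238,383)). The contact feels stiff and off-centre, possibly a small tilt in the grip, so unload and release so it settles by itself.

carry_out --plan '[[[0.04, 0, -0.1], 0, -1], [[0.04, 0, -0.1], 0, -1], [[0.04, 0, -0.1], 0, -1]]'

```text
clock: 13.15
ee_pos: [0.6055, -0.1846, 0.0302]
tcp_rot: [[0.206, 0.979, -0.0], [0.979, -0.206, 0.0], [0.0, -0.0, -1.0]]
contact_force: [-0.4, 1.1, 2.3]
grip_width: 0.0093
```

carry_out --plan '[[[0, 0, 0], 0, -0.3], [[0, 0, 0], 0, -0.3], [[0, 0, 0], 0, -0.3], [[0, 0, 0], 0, -0.3], [[0, 0, 0], 0, -0.3]]'

```text
clock: 13.65
ee_pos: [0.6055, -0.1846, 0.0303]
tcp_rot: [[0.206, 0.979, -0.0], [0.979, -0.206, 0.0], [0.0, -0.0, -1.0]]
contact_force: [0.2, -0.2, 0.4]
grip_width: 0.0298
```

```bash
python3 - <<'E'
from h import *
s=sensors.get_state();print(s["ee_pos"],s["contact_force"],s["moment"],s["grip_width"])
E
```

```text
[ 0.60545696 -0.18457725  0.03026251] [ 0.18704405 -0.17583104  0.43983121] [ 0.01986336 -0.02152897  0.02476885] 0.029810702783126763
```

Released with near-zero force. Lift clear and check.

carry_out --plan '[[[0, 0, -1], 0, -0.3], [[0, 0, -4], 0, -0.3], [[0, 0, -8], 0, -0.3], [[0, 0, -12], 0, -0.3], [[0, 0, -15], 0, -0.3], [[6, 0, -15], 0, -0.3], [[10, 0, -15], 0, -0.3], [[14, 0, -15], 0, -0.3], [[14, 0, -15], 0, -0.3]]'

```text
clock: 14.55
ee_pos: [0.635, -0.0429, 0.1811]
tcp_rot: [[0.202, 0.979, 0.001], [0.979, -0.202, 0.001], [0.001, 0.001, -1.0]]
contact_force: [1.0, 0.3, -0.7]
grip_width: 0.0296
```

```bash
python3 - <<'E'
from h import *
a=read_camera("side");b=read_camera("top");cv2.imwrite("pics/s4.png",a);cv2.imwrite("pics/t4.png",b)
R=lambda a,w,h:cv2.resize(a,(w,h),interpolation=cv2.INTER_CUBIC)
cv2.imwrite("pics/g4.png",np.hstack([R(a[205:300,315:385],420,570),R(b[155:250,320:380],360,570)]))
s=sensors.get_state();print(s["ee_pos"],s["joint_positions"])
E
```

```text
[ 0.63448928 -0.04672239  0.18094307] [-4.20577867e+00  2.94003493e+01  1.54122026e+01  7.59830107e+01
 -1.16002352e-02  9.75797151e+01]
```

View pics/g4.png

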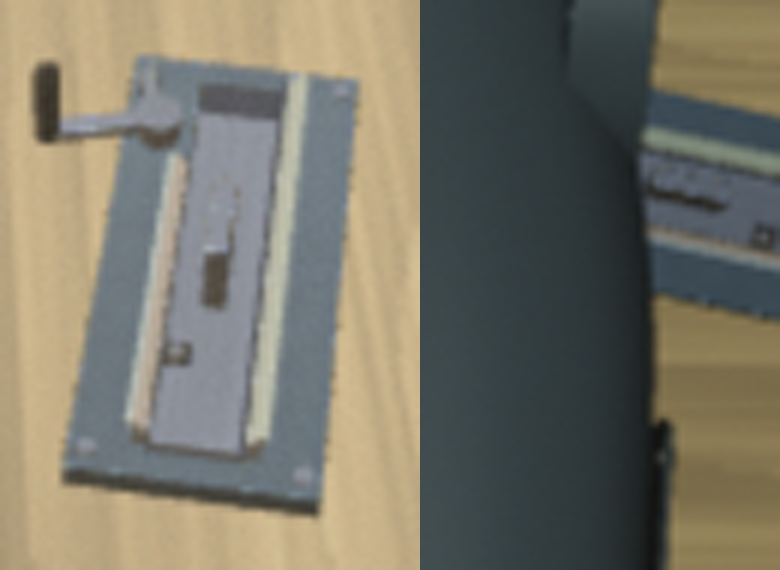

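Blade lies in the channel, with the pin inside the notch in both views. The lever is unchanged (post at about (537,-104), r=49.7 mm from the axis, angle about -0.25). Now go to the post.

carry_out --plan '[[[-3.8, -4.2, 3], 0, 0.0], [[-7.55, -8.36, 6], 0, 0.0], [[-7.55, -8.36, 9], 0, 0.0], [[-7.55, -8.36, 9], 0, 0.0], [[-7.55, -8.36, 9], 0, 0.0], [[-7.55, -8.36, 9], 0, 0.0], [[-7.55, -8.36, 11], 0, 0.0], [[-7.55, -8.36, 13], 0, 0.0], [[-7.55, -8.36, 14.5], 0, 0.0], [[-7.55, -8.36, 14.5], 0, 0.0], [[-7.55, -8.36, 14.5], 0, 0.0]]'

```text
clock: 15.75
ee_pos: [0.5384, -0.1043, 0.0365]
tcp_rot: [[0.206, 0.979, 0.002], [0.979, -0.206, -0.0], [0.0, 0.002, -1.0]]
contact_force: [-0.6, -0.2, -0.2]
grip_width: 0.0427
```

carry_out --plan '[[[0, 0, 0], 0, -1], [[0, 0, 0], 0, -1], [[0, 0, 0], 0, -1], [[0, 0, 0], 0, -1], [[0, 0, 0], 0, -1], [[0, 0, 0], 0, -1], [[0, 0, 0], 0, -1], [[0, 0, 0], 0, -1]]' --grip_force 40

```text
clock: 16.55
ee_pos: [0.5373, -0.1043, 0.0363]
tcp_rot: [[0.206, 0.979, 0.001], [0.979, -0.206, -0.0], [-0.0, 0.001, -1.0]]
contact_force: [-3.5, 1.8, 8.4]
grip_width: 0.0106
```

carry_out --plan '[[[0.32, -0.07, 0], 0, -1], [[0.64, -0.12, 0], 0, -1], [[0.95, -0.15, 0], 0, -1], [[1.26, -0.16, 0], 0, -1], [[1.57, -0.15, 0], 0, -1], [[1.88, -0.12, 0], 0, -1], [[2.19, -0.07, 0], 0, -1], [[2.5, 0.0, 0], 0, -1], [[2.5, 0.0, 0], 0, -1]]'

```text
clock: 17.45
ee_pos: [0.5411, -0.0796, 0.0361]
tcp_rot: [[0.206, 0.979, -0.002], [0.979, -0.206, -0.0], [-0.001, -0.002, -1.0]]
contact_force: [-12.0, -0.0, 15.7]
grip_width: 0.0106
```

carry_out --plan '[[[0.3, 0.09, 0], 0, -1], [[0.59, 0.19, 0], 0, -1], [[0.88, 0.31, 0], 0, -1], [[1.16, 0.45, 0], 0, -1], [[1.43, 0.61, 0], 0, -1], [[1.69, 0.79, 0], 0, -1], [[1.94, 0.98, 0], 0, -1], [[2.17, 1.18, 0], 0, -1], [[2.17, 1.18, 0], 0, -1]]'

```text
clock: 18.35
ee_pos: [0.5549, -0.0582, 0.0358]
tcp_rot: [[0.205, 0.979, -0.005], [0.979, -0.205, 0.005], [0.004, -0.006, -1.0]]
contact_force: [-27.9, 21.8, 29.6]
grip_width: 0.0105
```

Radial load of about 34 N is building up (post wants to be farther out, so my arc is slightly too tight). Release, re-measure the post, then push it with jaws loosely caging it tangentially.

carry_out --plan '[[[0, 0, 0], 0, 0.0], [[0, 0, 0], 0, 0.0], [[0, 0, 0], 0, 0.0], [[0, 0, 0], 0, 0.0], [[0, 0, -3], 0, 0.0], [[0, 0, -6], -8, 0.0], [[0, 0, -8], -16, 0.0], [[0, 0, -8], -24, 0.0], [[0, 0, -8], -32, 0.0], [[0, 0, -8], -40, 0.0], [[0, 0, -8], -47, 0.0], [[0, 0, -8], -47, 0.0]]'

```text
clock: 19.55
ee_pos: [0.5583, -0.0611, 0.1153]
tcp_rot: [[-0.577, 0.817, 0.0], [0.817, 0.577, -0.0], [-0.0, 0.0, -1.0]]
contact_force: [0.6, 0.3, -0.9]
grip_width: 0.0427
```

```bash
python3 - <<'E'
from h import *
a=read_camera("side");cv2.imwrite("pics/s5.png",a)
crop(a,315,180,385,280,6,"g5.png")
s=sensors.get_state();print(s["ee_pos"],s["tcp_rot"],s["contact_force"],s["grip_width"])
c=np.array([608.2,-173.8]);ex=np.array([.979,-.206]);ey=np.array([.206,.979])
for an in(-.255,.65,.7,.75,.8,1.57):
  w=c+(-36-50*np.cos(an))*ex+(66+50*np.sin(an))*ey;print(an,w.round(1),(px("side",[*w/1000,.061])-[315,180])*6)
E
```

```text
[ 0.55820084 -0.06103633  0.11530253] [[-5.72939109e-01  8.19597936e-01  3.22069789e-05]
 [ 8.19597936e-01  5.72939110e-01 -1.64769117e-05]
 [-3.19570807e-05  1.69565063e-05 -9.99999999e-01]] [ 0.33600635 -0.3712088   0.29811874] 0.042893872809684805
-0.255 [ 536.6 -104.2] [ 45.77897403 216.26709254]
0.65 [553.8 -63.9] [ 79.69553952 149.66120383]
0.7 [555.7 -62.4] [ 83.77452787 147.00430076]
0.75 [557.8 -60.9] [ 88.02860884 144.50182777]
0.8 [559.8 -59.5] [ 92.44742819 142.1590428 ]
1.57 [596.8 -52.8] [172.97949291 128.82802066]
```

View pics/g5.png

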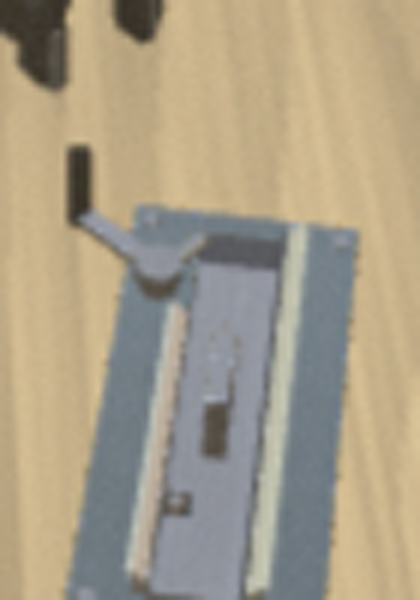

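Side view: post top at crop (80,150), which is lever angle about 0.65 and post (554,-62.5). The blade is still seated with the pin in its notch. Lower around the post with the jaws tangential, and work out the arc shifts.

carry_out --plan '[[[0.12, -0.43, 2], 0, 0.0], [[0.12, -0.43, 4], 0, 0.0], [[0.12, -0.43, 6], 0, 0.0], [[0.12, -0.43, 8], 0, 0.0], [[0.12, -0.43, 8], 0, 0.0], [[0.12, -0.43, 8], 0, 0.0], [[0.12, -0.43, 8], 0, -0.58], [[0.12, -0.43, 8], 0, -0.58], [[0.12, -0.43, 8], 0, -0.58], [[0.12, -0.43, 8], 0, -0.58], [[0.12, -0.43, 8], 0, -0.58]]'

```text
clock: 20.7
ee_pos: [0.5541, -0.0624, 0.0355]
tcp_rot: [[-0.575, 0.818, 0.0], [0.818, 0.575, -0.0], [-0.0, 0.0, -1.0]]
contact_force: [0.1, -0.5, -0.1]
grip_width: 0.0178
```

```bash
python3 - <<'E'
from h import *
s=sensors.get_state();R=s["tcp_rot"];p=s["ee_pos"]*1000;print(p,s["contact_force"],s["grip_width"])
c=np.array([608.2,-173.8]);ex=np.array([.979,-.206]);ey=np.array([.206,.979])
for i in range(13):
  a=.7+i*.08;l=4
  w=c+(-36-50*np.cos(a)+l*np.sin(a))*ex+(66+50*np.sin(a)+l*np.cos(a))*ey
  d=w-p[:2];print(round(a,2),(np.r_[d@R[:2,0],d@R[:2,1]]/10).round(2),round(np.degrees(a)-43.1,0))
E
```

```text
[554.05552886 -62.44404769  35.50823994] [ 0.11078196 -0.51957056 -0.08890856] 0.01775192382692738
0.7 [-0.07  0.54] -3.0
0.78 [-0.1   0.94] 2.0
0.86 [-0.16  1.34] 6.0
0.94 [-0.25  1.73] 11.0
1.02 [-0.37  2.11] 15.0
1.1 [-0.52  2.48] 20.0
1.18 [-0.7   2.84] 25.0
1.26 [-0.91  3.19] 29.0
1.34 [-1.15  3.51] 34.0
1.42 [-1.41  3.81] 38.0
1.5 [-1.7  4.1] 43.0
1.58 [-2.    4.36] 47.0
1.66 [-2.33  4.59] 52.0
```

carry_out --plan '[[[-0.05, 0.3, 0], -2, -0.58], [[-0.07, 0.54, 0], -2, -0.58], [[-0.1, 0.94, 0], 2, -0.58], [[-0.16, 1.34, 0], 6, -0.58], [[-0.25, 1.73, 0], 11, -0.58], [[-0.37, 2.11, 0], 15, -0.58], [[-0.37, 2.11, 0], 15, -0.58]]'

```text
clock: 21.4
ee_pos: [0.5733, -0.0531, 0.0351]
tcp_rot: [[-0.342, 0.94, -0.001], [0.94, 0.342, 0.0], [0.0, -0.0, -1.0]]
contact_force: [-1.2, -0.1, -0.2]
grip_width: 0.0178
```

```bash
python3 - <<'E'
from h import *
s=sensors.get_state();R=s["tcp_rot"];p=s["ee_pos"]*1000;print(p,s["contact_force"])
c=np.array([608.2,-173.8]);ex=np.array([.979,-.206]);ey=np.array([.206,.979])
t0=np.degrees(np.arctan2(R[1,1],R[0,1]))+11.9
for a in np.arange(1.06,1.72,.05):
  l=4
  w=c+(-36-50*np.cos(a)+l*np.sin(a))*ex+(66+50*np.sin(a)+l*np.cos(a))*ey
  d=w-p[:2];print(round(a,2),(np.r_[d@R[:2,0],d@R[:2,1]]/10).round(2),round(np.degrees(a)-90+t0,0))
E
```

```text
[573.29511311 -53.05723995  35.09304157] [-1.2272016  -0.08333847 -0.21257841]
1.06 [-0.05  0.21] 3.0
1.11 [-0.09  0.46] 6.0
1.16 [-0.14  0.7 ] 8.0
1.21 [-0.2   0.94] 11.0
1.26 [-0.28  1.18] 14.0
1.31 [-0.36  1.42] 17.0
1.36 [-0.46  1.65] 20.0
1.41 [-0.57  1.88] 23.0
1.46 [-0.69  2.1 ] 26.0
1.51 [-0.82  2.31] 28.0
1.56 [-0.96  2.52] 31.0
1.61 [-1.11  2.72] 34.0
1.66 [-1.28  2.91] 37.0
1.71 [-1.45  3.09] 40.0
```

carry_out --plan '[[[-0.05, 0.21, 0], 3, -0.58], [[-0.09, 0.46, 0], 6, -0.58], [[-0.14, 0.7, 0], 8, -0.58], [[-0.2, 0.94, 0], 11, -0.58], [[-0.28, 1.18, 0], 14, -0.58], [[-0.36, 1.42, 0], 17, -0.58], [[-0.36, 1.42, 0], 17, -0.58]]'

```text
clock: 22.1
ee_pos: [0.5876, -0.0516, 0.0351]
tcp_rot: [[-0.055, 0.998, -0.001], [0.998, 0.055, 0.0], [0.0, -0.001, -1.0]]
contact_force: [-3.1, 0.8, -0.4]
grip_width: 0.0179
```

carry_out --plan '[[[-0.05, 0.24, 0], 3, -0.58], [[-0.11, 0.48, 0], 6, -0.58], [[-0.17, 0.71, 0], 9, -0.58], [[-0.17, 0.71, 0], 9, -0.58]]'

```text
clock: 22.5
ee_pos: [0.5949, -0.0529, 0.0351]
tcp_rot: [[0.102, 0.995, -0.0], [0.995, -0.102, 0.001], [0.0, -0.0, -1.0]]
contact_force: [-3.1, 1.7, -0.5]
grip_width: 0.018
```

carry_out --plan '[[[-0.01, 0.25, 0], 3, -0.58], [[-0.04, 0.5, 0], 6, -0.58], [[-0.04, 0.5, 0], 6, -0.58]]'

```text
clock: 22.8
ee_pos: [0.5999, -0.054, 0.0352]
tcp_rot: [[0.205, 0.979, -0.0], [0.979, -0.205, 0.0], [0.0, -0.0, -1.0]]
contact_force: [-2.5, 1.8, -0.7]
grip_width: 0.0178
```

carry_out --plan '[[[0, 0.15, 0], 0, -0.58], [[0, 0.25, 0], 0, -0.58], [[0, 0.25, 0], 0, -0.58]]'

```text
clock: 23.1
ee_pos: [0.6005, -0.054, 0.0349]
tcp_rot: [[0.203, 0.979, -0.003], [0.979, -0.203, 0.001], [0.0, -0.004, -1.0]]
contact_force: [-15.4, 5.2, 6.7]
grip_width: 0.0179
```

carry_out --plan '[[[0, 0.07, 0], 0, -0.58], [[0, 0.12, 0], 0, -0.58], [[0, 0.12, 0], 0, -0.58]]'

```text
clock: 23.4
ee_pos: [0.6007, -0.0541, 0.0348]
tcp_rot: [[0.202, 0.979, -0.005], [0.979, -0.202, 0.001], [0.0, -0.005, -1.0]]
contact_force: [-20.4, 6.7, 10.5]
grip_width: 0.0176
```

```bash
python3 - <<'E'
from h import *
s=sensors.get_state();print(s["ee_pos"],s["contact_force"])
a=read_camera("side");cv2.imwrite("pics/s6.png",a)
crop(a,315,180,385,280,6,"g6.png")
E
```

```text
[ 0.60071978 -0.05405825  0.03478458] [-20.4420443    6.71693497  10.52419911]
```

View pics/g6.png

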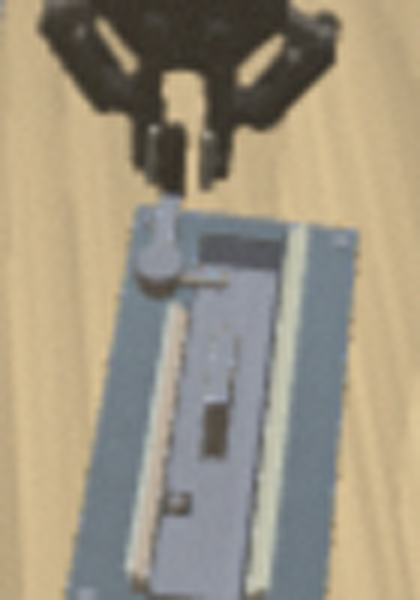

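The finger now lies square across the blade (crop (205,283)), with the lever along holder +y and rigid against its stop. Back off, open and leave.

carry_out --plan '[[[0, -0.3, 0], 0, -0.58], [[0, -0.55, 0], 0, -0.4], [[0, -0.55, 0], 0, -0.1], [[0, -0.55, 0], 0, 0.0], [[0, -0.55, 0], 0, 0.0], [[0, -0.55, -3], 0, 0.0], [[0, -0.55, -7], 0, 0.0], [[0, -0.55, -12], 0, 0.0], [[5, -0.55, -15], 0, 0.0], [[10, -0.55, -15], 0, 0.0], [[15, -0.55, -15], 0, 0.0], [[15, -0.55, -15], 0, 0.0]]'

```text
clock: 24.65
ee_pos: [0.6298, 0.0979, 0.1853]
tcp_rot: [[0.202, 0.979, 0.001], [0.979, -0.202, 0.001], [0.001, 0.0, -1.0]]
contact_force: [-0.1, -0.6, 0.2]
grip_width: 0.0429
```

```bash
python3 - <<'E'
from h import *
s=sensors.get_state();print(s["ee_pos"],s["contact_force"],s["clock"])
a=read_camera("side");b=read_camera("top")
R=lambda a,w,h:cv2.resize(a,(w,h),interpolation=cv2.INTER_CUBIC)
cv2.imwrite("pics/g7.png",np.hstack([R(a[190:300,310:390],400,550),R(a,400,250)[:,:].repeat(1,0) if 0 else np.vstack([R(b[150:230,310:410],400,320),R(a,400,230)])]))
print((px("side",[.5968,-.0528,.061])-[310,190])*5)
E
```

```text
[0.62984964 0.09789341 0.18526324] [-0.14847288 -0.62712096  0.2076135 ] 24.65
[169.12379802  57.34230851]
```

View pics/g7.png

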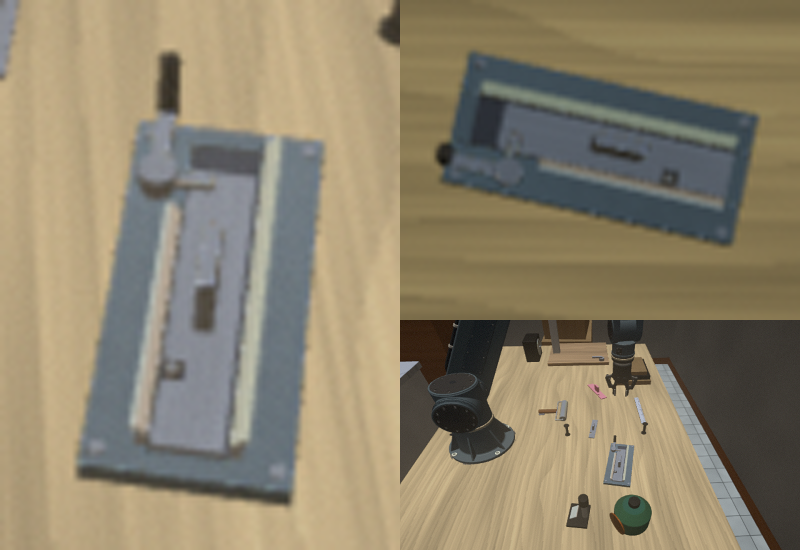

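The post top is at crop (169,57), as predicted for 1.57 rad. The blade is in the channel with the pin in its notch, the finger is across it, and the bystanders look unmoved. Handing in.

```bash
python3 -c "
from rig import job;print(job.close_job())"
```

```text
the job is handed in; nothing more can be done
None
```

I laid the larger grey blade in the channel with its notch over the pin. Then I swung the cam lever clockwise to its stop, let go and moved clear, and handed the job in at about 25 s.

**Last checks**
- **Blade:** both cameras show the pin inside the notch. The blade looks flat, but I judged that by eye and did not measure its height.
- **Lever:** its finger lies across the blade. The post top is within about a pixel of where it should be at 1.57 rad. The lever was rigid against about 20 N at the end.
- **Other things:** by eye, the other things on the counter look unmoved in the final picture. The robot was touching nothing at hand-in.

**What did not go cleanly**
- **Calibration:** the two cameras disagreed by about 3 mm in y, so I used the average.
- **Lowering the blade:** it first rubbed the pin with about 5 N. It then touched the +x wall, with up to about 14 N downward. I eased it off each time, and it stayed under the 30 N limit.
- **Stiff contact:** just before release the contact felt stiffer than the sprung floor should. I did not find out why, but the blade showed no load once released.
- **First lever grip:** pinching the post built up about 46 N in total at the wrist, because my arc was slightly too tight. About 34 N of that was radial. I let go and finished by pushing the post with loosely open jaws. That load was between the finger pads and the post, but it was higher than I wanted.
- **Cam force:** I felt little extra force as the cam rode up on the blade, so that gives no separate proof of how hard it clamps.

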